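# Cover the calorimeter and raise its outer lid

## Robot

A 7-joint arm with a two-finger parallel gripper is mounted at the origin on a cart in front of the work surface, level with it; the furniture and walls round the work are solid. World frame = base frame: x ahead of the robot, y to its left, z up, the work surface at z = 0. Lengths are in m, angles in rad, forces in N, time in s.
With the tool pointing down it reaches from about 0.4 to 0.85 m from the base axis. Payload 4.4 kg.
Tool frame: the origin (TCP) lies on the front face of the gripper's body, between the roots of the fingers; the fingertips stand 97 mm ahead of it and the grasp point (between the pads) lies 78 mm ahead of it; z points along the fingers, y is the line along which they close (so a half turn about z gives the same grasp; the last joint's range is limited). The gripper opens to 94 mm and grips with 3 to 60 N. Pads are 16 mm wide; open, the fingers measure 119 mm over their backs; the gripper's body (75 mm by 177 mm) begins 78 mm behind the grasp point.
Start: joints at [-1.339, 0.628, 0.038, 1.517, -0.027, 0.996, -0.02], TCP at [0.191, 0.621, 0.303] pointing down, gripper open.
Joint ranges: [-3.06, 3.06], [-0.37, 2.12], [-1.25, 1.32], [0.18, 2.47], [-1.1, 4.24], [0.23, 1.98], [-2.94, 2.94]. Speed limits (rad/s): [2.57, 2.57, 3.14, 3.14, 3.14, 3.14, 3.14].

## Interface

Orientations are given as a unit quaternion [w, x, y, z].
In Python, from station import * gives the robot as it stands.
- The arm moves only by the shell command python3 -m pendant 'ROWS'. ROWS is JSON, a list of rows, each a list of 5 numbers: the shift along the tool's x, y, z in mm, then the turn about the tool's z in degrees, then the closure, from 0 (fully open) to 1 (shut). A call has exactly 8 rows; each row shifts and turns the commanded pose from where the row before left it, along the tool's axes as they then stand; what a row does not reach is not made up. A row lasts 1/10 s, in which the tool goes at most 50 mm and 8.59 degrees, less where a joint would pass 70% of its speed; a pose out of reach is approached as far as the arm can. A call with a gripper value outside its range is refused whole. The fingers move at their own pace and stop on an object; the grip force is fixed at half the most. Time passes only in rows, so rows that do not move let the fingers close, or fill a call up. It gives the time, the measured TCP pose, the force, the opening and the grip force at its end, in the units of the state.
- sense(): the state, without advancing time (a new reading comes with each control period).
- camera(name): name is "scene" or "top" or "wrist"; returns a dict with "pixels" (400x640x3 uint8, red, green, blue), "range_z" (400x640 float32, m along the optical axis (not along the pixel's ray), 0 where there is no reading), "K" (3x3 intrinsics, pixels), "D" ([k1, k2, p1, p2, k3] as OpenCV has them; the pictures are not rectified), "pose" (4x4, takes a point from camera to world coordinates). Camera axes: x right, y down, z forward; pixel columns grow to the right and rows downward; lengths in m; the calibration is good to about 2 mm. A picture is of the moment at which its call begins.
- sign_off(): hands the job in; it is judged then, once.
Trained networks look in a picture, given as the dict that the camera call returned (one of the last four; its "shot" number tells which), for a name from the list of things; names that differ only in an ending like _2 or _b are one class to them, and where a whole thing is asked for, a point or a joint stands for the part that bears it (a point fixed in the world has none). Each returns a list of dicts, best first, with "score" (0 to 1); they miss things now and then, are a little off and sometimes report something else, mostly with a low value. They report only what shows in the picture. A call takes as long as a camera call. They do not tell look-alikes from the thing itself.
- look_for(picture, query): "point" ([x, y, z] in m, in world coordinates, good to about 4 mm: the middle of the surface that is visible of it).
- cut_out(picture, query): "mask" (400x640 bool, what is visible of it).
The state is a dict: "t": time; "joint_positions": joint angles; "qd": joint speeds; "joint_torque": joint torques, N m; "tool_pos": TCP position; "ee_rot": TCP orientation; "wrist_force": force on the tool from outside, world axes, zero at the start; "moment": the same for the moment, N m; "grip_width": opening from 0.0 (shut) to 1.0 (fully open); "gripper_force": force on a finger pad.
Only numpy, scipy, OpenCV 4.12 (cv2) and the standard library are available. Lean on these libraries where they do the work, as an engineer would, in place of code of your own. Each camera call takes 0.05 s, during which the arm holds its last target. There are 200 camera calls.

## Task

Get the calorimeter ready for its water jacket to be topped up. Its two lids stand nested on the grey heatproof mat: carry them as one pair, never apart, and lower them gently onto the calorimeter until the inner lid is home on the copper cup, which keeps splashes out, and the outer lid is home on the can. Then lift the ring-shaped outer lid alone by its collar, straight up off the inner lid, which stays shut and undisturbed, and finish still gripping it, level, about 10 cm above the can; leave the other things on the bench where they are.

Things in the scene. Friction and masses are not known exactly. Their poses are not given: they have to be found in the camera images.
- calorimeter: Heavy, fixed calorimeter: round aluminium can, 124 mm outside and 116 mm inside diameter, rim 95 mm up, two small rod handles at its +y and -y sides (50 mm up, 76 mm from the axis); inside it on the same axis a copper cup, 76 mm outside and 70 mm inside diameter, rim 88 mm up. Origin: on the axis at bench level, z up.
- inner_lid: Inner lid, about 200 g. From its underside up: tapered plug 0-12 mm (61 to 67 mm dia.) that enters the cup; disc 12-17 mm, 84 mm dia., that rests on the cup's rim; boss 30 mm dia. to 20 mm; thinner stem; black round knob 26 mm dia. 47-68 mm, top at 70 mm. Origin: on the axis at the underside, z up. Home: origin 76 mm above the calorimeter's.
- outer_lid: Ring-shaped outer lid, about 220 g. From its underside up: spigot 0-10 mm (109 to 113 mm dia.) that enters the can; disc 10-15 mm, 130 mm dia., that rests on the can's rim; aluminium tubular collar 15-37 mm, 46 mm dia., the grip. A 32 mm hole goes right through. Origin: on the axis at the underside, z up. Home: origin 85 mm above the calorimeter's.
- knob (a point): Middle of the inner lid's knob, 58 mm above that lid's underside. It stands up through the outer lid's hole; nested, the knob's top is 26 mm above the collar's top (24 mm with both lids home). The outer lid then rests on the inner lid's disc (origins 7 mm apart; 9 mm with both home, each on its own seat), so lifting by the knob carries both lids.
- collar (a point): Middle of the outer lid's collar, on its axis, 26 mm above that lid's underside and 11 mm above its disc. The knob stands inside it with 3 mm play all round until the collar is lifted past it. Both lids are round: turning them does not matter.
- mat: Grey heatproof bench mat, 152 x 152 x 7 mm, flat and fixed on the bench, on which the nested lids stand at the start. Origin: centre of its underside.
- marker: Marker pen lying on the bench, 131 mm long along its own y, 20 mm thick; loose bystander, leave it alone. Origin: under its middle.
- small_beaker: Small graduated glass beaker, 68 mm tall, 62 x 73 mm; loose bystander, leave it alone. Origin: centre of its underside.
- stain_bottle: Small brown reagent bottle with a red cap, 78 mm tall, 38 mm dia.; loose bystander, leave it alone. Origin: centre of its underside.
There are look-alikes about, which are no part of the job. Leave any blue or pink look-alike of the inner_lid alone.

How it is judged:
On the way, in this order (a step that is already met when the one before it is completed fails the run):
1. both lids are carried clear of the mat as a nested pair (height (world z) of inner_lid above 0.04 m and contact force between each of inner_lid, outer_lid and mat below 0.05 N and z of outer_lid in the frame of inner_lid below 0.014 m and horizontal distance between outer_lid and inner_lid below 0.01 m), for 0.2 s.
2. both lids are home on the calorimeter, inner on the cup and outer on the can (horizontal distance between each of inner_lid, outer_lid and calorimeter below 0.005 m and z of inner_lid in the frame of calorimeter below 0.0785 m and angle between each of inner_lid, outer_lid's own z axis and vertical below 0.05 rad and z of outer_lid in the frame of calorimeter below 0.0875 m), for 0.2 s.
At the end, for the whole second after the job is handed in: Outer lid gripped, still, level within 0.2 rad, within 80 mm of the calorimeter axis, at least 60 mm above its seat, touching nothing else; inner lid home on the cup (5 mm off centre, 2.5 mm high and 0.05 rad tilt at most), at rest, untouched by the robot (z of outer_lid in the frame of calorimeter above 0.145 m and horizontal distance between outer_lid and calorimeter below 0.08 m and angle between outer_lid's own z axis and vertical below 0.2 rad and linear speed of outer_lid below 0.03 m/s and contact force between the fingers and outer_lid above 1 N and contact force between each of inner_lid, calorimeter and outer_lid below 0.05 N and contact force between each of the arm, the fingers and inner_lid below 0.05 N and horizontal distance between inner_lid and calorimeter below 0.005 m and z of inner_lid in the frame of calorimeter below 0.0785 m and angle between inner_lid's own z axis and vertical below 0.05 rad and linear speed of inner_lid below 0.01 m/s); the arm keeps its last pose, push and grip.
It fails at once if the lids come apart while the inner lid is not home on the cup (distance between outer_lid and inner_lid above 0.024 m and (z of inner_lid in the frame of calorimeter above 0.082 m or horizontal distance between inner_lid and calorimeter above 0.008 m or angle between inner_lid's own z axis and vertical above 0.09 rad)).
It fails at once if a lid is dropped or pressed hard onto the calorimeter (over 45 N) (contact force between any of inner_lid, outer_lid and calorimeter above 45 N).
It fails at once if a bystander is moved or tipped (distance of any of stain_bottle, small_beaker, marker from where it was at the start of the episode above 0.02 m or angle between any of stain_bottle, small_beaker's own z axis and vertical above 0.3 rad).
It also fails if it takes over 48 s, if anything falls off the work surface, if the arm or the gripper's body presses on something with over 40 N, if the wrist force passes 120 N, or if a joint passes its speed limit or range.

## Working session

There is one attempt and no reset: what is moved stays moved. The work goes in short steps, Python scripts to look and compute and a shell command to move; the robot and the scene stay as the last step left them, time stands still between calls to the robot, and variables do not carry over. Pictures are saved under pics/ and viewed, at most 10 in all, crops included, and the job is handed in when it is done.

```bash
mkdir -p pics
cat > h.py <<'E'
from station import *
import numpy as np, cv2
def save(p,n): cv2.imwrite('pics/'+n,cv2.cvtColor(p["pixels"],cv2.COLOR_RGB2BGR))
def world(p):
    K,D,T=map(np.array,(p["K"],p["D"],p["pose"]))
    v,u=np.mgrid[0:400,0:640]
    n=cv2.undistortPoints(np.stack([u,v],-1).reshape(-1,1,2).astype(float),K,D).reshape(400,640,2)
    z=p["range_z"].astype(float)
    P=np.dstack([n*z[...,None],z])
    return P@T[:3,:3].T+T[:3,3]
def pix(p,X):
    T=np.linalg.inv(np.array(p["pose"]));r=cv2.Rodrigues(T[:3,:3])[0]
    return cv2.projectPoints(np.array(X,float).reshape(-1,1,3),r,T[:3,3],np.array(p["K"]),np.array(p["D"]))[0].reshape(-1,2)
E
python3 - <<'E'
from h import *
s=sense();print({k:np.round(v,3) for k,v in s.items()})
for n in("scene","top"):
    p=camera(n);save(p,n+"0.png");print(n,np.round(p["pose"],3).tolist())
    for q in["calorimeter","inner_lid","outer_lid","mat","marker","small_beaker","stain_bottle"]:
        for d in look_for(p,q)[:4]: print(q,round(d["score"],2),np.round(d["point"],3),pix(p,d["point"]).round())
E
```

```text
{'t': np.float64(0.0), 'joint_positions': array([-1.339,  0.629,  0.038,  1.518, -0.027,  0.996, -0.02 ]), 'qd': array([-0.001, -0.   ,  0.001, -0.002, -0.001,  0.   ,  0.   ]), 'joint_torque': array([ 0.0000e+00, -5.4970e+01,  1.1440e+00, -1.8664e+01, -5.2000e-02,
        2.4000e-02,  0.0000e+00]), 'tool_pos': array([0.191, 0.621, 0.302]), 'ee_rot': array([-0.   ,  0.148,  0.989, -0.001]), 'wrist_force': array([-0.437,  0.044,  0.194]), 'moment': array([0.058, 0.015, 0.017]), 'gripper_force': np.float64(0.0), 'grip_width': np.float64(1.002)}
scene [[0.851, -0.275, 0.447, -0.022], [-0.524, -0.405, 0.749, -1.022], [-0.025, -0.872, -0.489, 0.684], [0.0, 0.0, 0.0, 1.0]]
calorimeter 0.6 [ 0.478 -0.278  0.067] [[345. 252.]]
inner_lid 0.9 [0.521 0.039 0.014] [[294. 208.]]
inner_lid 0.56 [0.369 0.14  0.016] [[228. 208.]]
outer_lid 0.65 [0.546 0.232 0.034] [[270. 174.]]
mat 0.58 [0.534 0.204 0.005] [[271. 187.]]
marker 0.73 [ 0.438 -0.007  0.018] [[274. 223.]]
marker 0.28 [0.531 0.202 0.005] [[271. 187.]]
small_beaker 0.73 [0.554 0.24  0.067] [[270. 162.]]
small_beaker 0.6 [ 0.63  -0.006  0.043] [[336. 194.]]
stain_bottle 0.76 [ 0.644 -0.379  0.044] [[433. 258.]]
top [[-0.087, -0.972, 0.219, 0.341], [-0.996, 0.086, -0.015, -0.066], [-0.005, -0.219, -0.976, 0.964], [0.0, 0.0, 0.0, 1.0]]
calorimeter 0.89 [ 0.495 -0.255  0.04 ] [[392. 209.]]
inner_lid 0.91 [0.531 0.046 0.014] [[276. 207.]]
inner_lid 0.64 [0.37  0.141 0.019] [[242. 272.]]
inner_lid 0.6 [0.558 0.244 0.08 ] [[193. 199.]]
outer_lid 0.74 [0.554 0.246 0.027] [[199. 205.]]
outer_lid 0.46 [0.552 0.25  0.076] [[191. 202.]]
mat 0.83 [0.552 0.193 0.009] [[221. 205.]]
marker 0.93 [0.434 0.001 0.017] [[295. 242.]]
small_beaker 0.75 [0.65  0.013 0.036] [[285. 161.]]
small_beaker 0.15 [0.435 0.003 0.016] [[295. 242.]]
stain_bottle 0.86 [ 0.652 -0.362  0.058] [[426. 146.]]
```

Run:
```python
import cv2
a=cv2.imread('pics/top0.png');cv2.imwrite('pics/top0c.png',cv2.resize(a[100:320,140:480],None,fx=2.35,fy=2.35))
```

```text
(no output)
```

View pics/scene0.png

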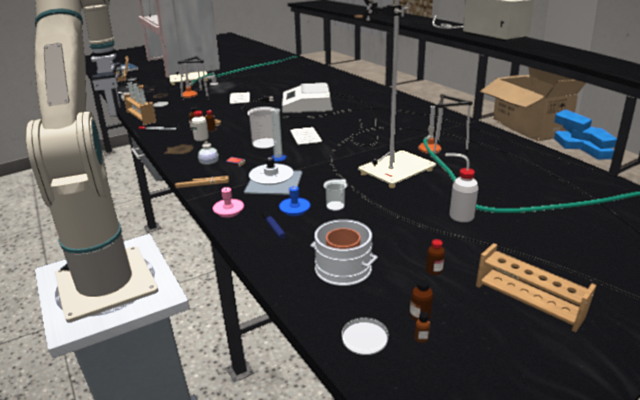

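View pics/top0c.png

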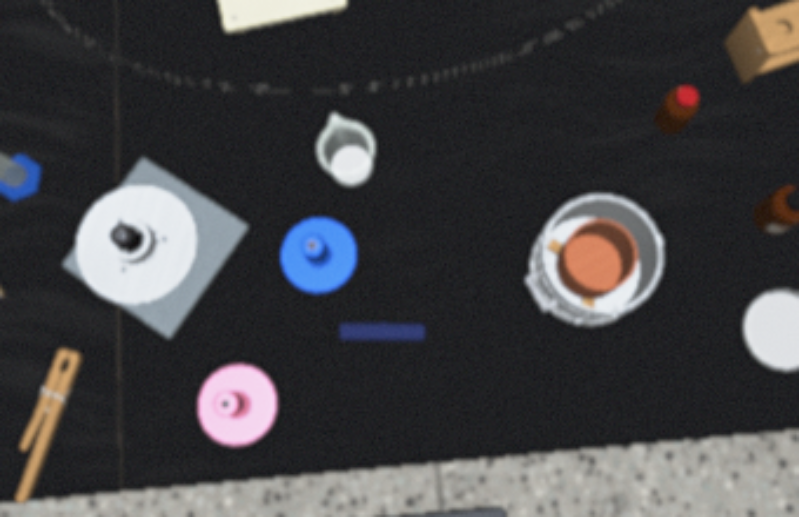

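The top view shows three candidates with a knob, given in full-frame top pixels. A black knob stands through a white ring on the grey mat at (194,201), a blue lid is at (276,207) and a pink lid at (242,272). Only the black-knobbed one is nested on the mat, so it is the one meant; the blue and pink ones are look-alikes. The calorimeter is at about (392,209). A measuring cylinder with a blue base stands left of the mat at about (147,175).

```bash
cat >> h.py <<'E'
from scipy.optimize import least_squares
def circ(xy,r):
    f=lambda c:np.hypot(*(xy-c).T)-r
    s=least_squares(f,np.median(xy,0),loss='soft_l1',f_scale=.002);return s.x,np.median(abs(s.fun)),len(xy)
def hull(xy): return cv2.convexHull(xy.astype(np.float32)).reshape(-1,2)
E
python3 - <<'E'
from h import *
ims=[]
for n in("top","scene"):
    p=camera(n);W=world(p);x,y,z=W.transpose(2,0,1);ok=p["range_z"]>0
    near=lambda a,b,r:ok&(np.hypot(x-a,y-b)<r)
    m=near(.555,.24,.09)
    d=m&(z>.022)&(z<.036); print(n,"disc",circ(hull(W[d][:,:2]),.065),np.median(z[d]))
    k=m&(z>.067)&(z<.1); print("knob top mean",W[k].mean(0),z[k].max() if k.any() else 0,k.sum())
    c=near(.5,-.27,.12); r=c&(z>.088)&(z<.105); print("rim",circ(W[r][:,:2],.060),np.median(z[r]))
    cu=c&(z>.078)&(z<.09);R=cu&(p["pixels"][...,0]>p["pixels"][...,2]*1.5);print("cup",W[R].mean(0),R.sum())
    t=ok&(np.hypot(x-.555,y-.24)<.3)&(z>.09); print("tall", [ (W[t&(y>a)&(y<=a+.05)].min(0).round(2),W[t&(y>a)&(y<=a+.05)].max(0).round(2)) for a in np.arange(-.05,.6,.05) if (t&(y>a)&(y<=a+.05)).sum()>5])
    save(p,n+"1.png")
E
python3 - <<'E'
import cv2
a=cv2.imread('pics/scene1.png');cv2.imwrite('pics/s1c.png',cv2.resize(a[90:290,200:390],None,fx=3,fy=3,interpolation=cv2.INTER_CUBIC))
E
```

```text
top disc (array([0.55837399, 0.24770469]), np.float64(0.001561536631794147), 41) 0.029024653174493764
knob top mean [0.5574564  0.24685178 0.07601693] 0.08066856235346875 91
rim (array([ 0.4901217 , -0.25231396]), np.float64(0.0012911538588018488), 382) 0.09448062480926428
cup [ 0.48686945 -0.25383669  0.08564984] 123
tall [(array([0.64, 0.38, 0.09]), array([0.67, 0.4 , 0.17])), (array([0.64, 0.4 , 0.11]), array([0.67, 0.41, 0.18])), (array([0.65, 0.49, 0.09]), array([0.71, 0.5 , 0.12])), (array([0.63, 0.5 , 0.09]), array([0.7 , 0.53, 0.12]))]
scene disc (array([0.55672841, 0.24765217]), np.float64(0.0007766460719433738), 27) 0.02764691580682943
knob top mean [0.55594983 0.24586463 0.07357289] 0.07767526405918646 38
rim (array([ 0.48761798, -0.2525016 ]), np.float64(0.0011270253642852238), 398) 0.09219491396895829
cup [ 0.49149845 -0.24750766  0.08406791] 232
tall [(array([0.84, 0.16, 0.46]), array([0.85, 0.2 , 0.52])), (array([0.84, 0.2 , 0.46]), array([0.85, 0.21, 0.47])), (array([0.64, 0.37, 0.09]), array([0.67, 0.4 , 0.17])), (array([0.65, 0.4 , 0.09]), array([0.67, 0.41, 0.17])), (array([0.66, 0.49, 0.09]), array([0.69, 0.5 , 0.12])), (array([0.62, 0.5 , 0.09]), array([0.69, 0.53, 0.12]))]
```

View pics/s1c.png

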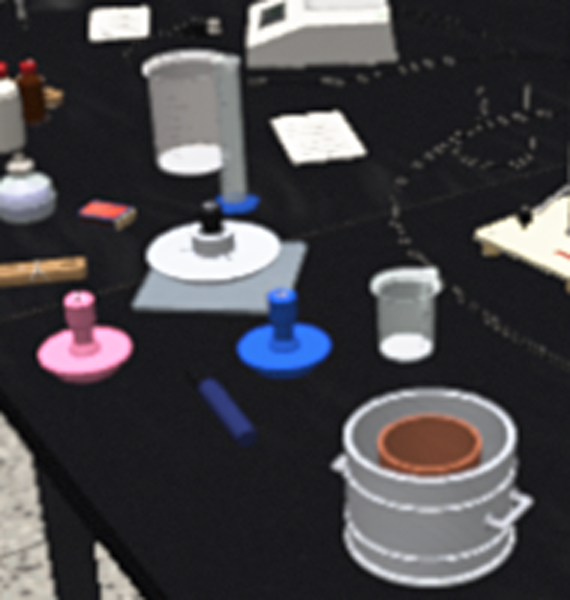

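The enlarged crop shows the black knob at (210,215), standing in the aluminium collar on the white ring lid on the grey mat. The blue lid (283,325) and pink lid (80,330) are the decoys, so I'm moving to the black one.

```bash
python3 -m pendant '[[-30,-16,0,0,0],[-45,-24,0,0,0],[-45,-24,0,0,0],[-45,-24,0,0,0],[-45,-24,0,0,0],[-45,-24,0,0,0],[-45,-24,0,0,0],[-45,-24,0,0,0]]'; python3 -m pendant '[[-45,-24,0,0,0],[-30,-15,10,0,0],[0,0,20,0,0],[0,0,0,0,0],[0,0,0,0,0],[0,0,0,0,0],[0,0,0,0,0],[0,0,0,0,0]]'
cat >> h.py <<'E'
def rel(tx,ty,tz=None):
    s=sense();q=s["ee_rot"]
    from scipy.spatial.transform import Rotation as R
    M=R.from_quat([q[1],q[2],q[3],q[0]]).as_matrix();t=s["tool_pos"]
    d=np.array([tx,ty,t[2] if tz is None else tz])-t
    return (M.T@d*1000).round(1), t.round(4), M[:,2].round(4)
E
python3 - <<'E'
from h import *
p=camera("wrist");save(p,"w1.png");W=world(p);x,y,z=W.transpose(2,0,1)
m=(p["range_z"]>0)&(np.hypot(x-.557,y-.247)<.09)
d=m&(z>.022)&(z<.036); print("disc",circ(hull(W[d][:,:2]),.065),np.median(z[d]))
k=m&(z>.066)&(z<.09); print("knob",W[k].mean(0),(W[k].min(0)+W[k].max(0))/2,np.percentile(z[k],[50,95]),k.sum())
c=m&(z>.045)&(z<.056); print("collar",circ(hull(W[c][:,:2]),.023))
print(rel(.5575,.2477,.152))
E
```

```text
t: 1.7
tool_pos: [0.4629, 0.3477, 0.303]
ee_rot: [0.0, 0.148, 0.989, 0.0]
wrist_force: [0.6, 0.7, -0.2]
grip_width: 0.999
gripper_force: 0.0
t: 2.5
tool_pos: [0.5209, 0.2915, 0.2734]
ee_rot: [0.0, 0.148, 0.989, 0.0]
wrist_force: [-0.2, -0.1, 0.8]
grip_width: 0.999
gripper_force: 0.0
disc (array([0.55759668, 0.25071788]), np.float64(0.001568078492497918), 65) 0.028414412454346505
knob [0.55651618 0.25100772 0.07531133] [0.5582512  0.25001326 0.0724411 ] [0.07609009 0.07744864] 705
collar (array([0.55829833, 0.24999688]), np.float64(0.0005742600329085492), 34)
(array([-47.6, -31.1, 121.3]), array([0.521 , 0.2913, 0.2733]), array([ 8.e-04,  6.e-04, -1.e+00]))
```

View pics/w1.png

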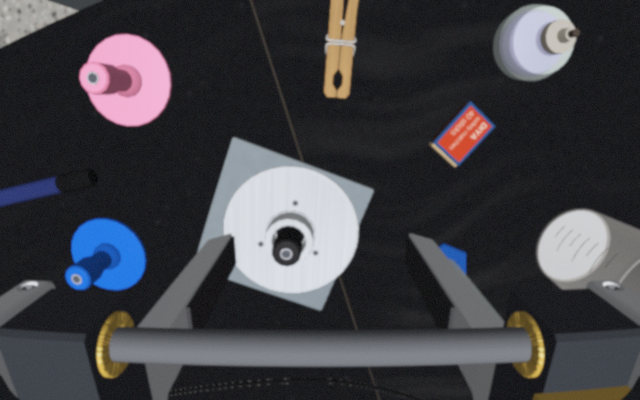

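The wrist view shows the black knob at (288,252) in the collar, with the fingers clear of everything. Next I move over it and descend.

```bash
python3 -m pendant '[[-24,-15,0,0,0],[-23.5,-15,10,0,0],[0,0,20,0,0],[0,0,20,0,0],[0,0,15,0,0],[0,0,0,0,0],[0,0,0,0,0],[0,0,0,0,0]]'
python3 - <<'E'
from h import *
for n in("wrist",):
    p=camera(n);W=world(p);x,y,z=W.transpose(2,0,1)
    m=(p["range_z"]>0)&(np.hypot(x-.557,y-.249)<.03)
    k=m&(z>.066)&(z<.09); print(n,"knob",W[k].mean(0),(W[k].min(0)+W[k].max(0))/2,np.percentile(z[k],[50,95]),k.sum())
    c=m&(z>.045)&(z<.056); print("collar",circ(hull(W[c][:,:2]),.023))
print(rel(.5578,.2490,.152))
E
```

```text
t: 3.35
tool_pos: [0.5582, 0.2484, 0.2087]
ee_rot: [0.001, 0.148, 0.989, 0.001]
wrist_force: [0.7, 0.3, -0.5]
grip_width: 1.001
gripper_force: 0.0
wrist knob [0.55662899 0.25022884 0.07563118] [0.55811647 0.24990992 0.0724209 ] [0.07619711 0.07751956] 1261
collar (array([0.55809039, 0.24980139]), np.float64(0.0003829052210580948), 37)
(array([ 0.7,  0.3, 56.8]), array([0.5583, 0.2484, 0.2088]), array([ 1.8e-03,  9.0e-04, -1.0e+00]))
```

```bash
python3 -m pendant '[[0.4,0.8,15,0,0],[0,0,20,0,0],[0,0,15,0,0],[0,0,6,0,0],[0,0,0,0,0],[0,0,0,0,0.4],[0,0,0,0,0.7],[0,0,0,0,1]]'; python3 -m pendant '[[0,0,0,0,1],[0,0,0,0,1],[0,0,0,0,1],[0,0,0,0,1],[0,0,-3,0,1],[0,0,-4,0,1],[0,0,-4,0,1],[0,0,0,0,1]]'
```

```text
t: 4.2
tool_pos: [0.558, 0.2491, 0.1524]
ee_rot: [0.001, 0.148, 0.989, 0.0]
wrist_force: [-0.6, 0.2, 0.8]
grip_width: 0.782
gripper_force: 0.0
t: 5.0
tool_pos: [0.5575, 0.2489, 0.163]
ee_rot: [0.0, 0.148, 0.989, 0.0]
wrist_force: [0.4, -0.2, -2.9]
grip_width: 0.266
gripper_force: 30.0
```

```bash
python3 -m pendant '[[0,0,-8,0,1],[0,0,-15,0,1],[0,0,-22,0,1],[0,0,-25,0,1],[0,0,-22,0,1],[0,0,-15,0,1],[0,0,-9,0,1],[0,0,-4,0,1]]'
python3 - <<'E'
from h import *
p=camera("wrist");W=world(p);x,y,z=W.transpose(2,0,1);t=sense()["tool_pos"]
save(p,"w2.png")
m=(p["range_z"]>0)&(np.hypot(x-t[0],y-t[1])<.09)&(z>t[2]-.133)&(z<t[2]-.113); print("disc",circ(hull(W[m][:,:2]),.065),np.median(z[m]))
print(rel(.489,-.2524),sense()["wrist_force"])
E
```

```text
t: 5.8
tool_pos: [0.5578, 0.249, 0.2842]
ee_rot: [0.001, 0.148, 0.989, 0.001]
wrist_force: [0.5, -0.5, -4.0]
grip_width: 0.263
gripper_force: 30.0
disc (array([0.55809224, 0.25022088]), np.float64(0.0016413683190877465), 71) 0.1545249813561602
(array([-8.140e+01, -4.995e+02, -4.000e-01]), array([0.5578, 0.249 , 0.284 ]), array([ 1.3e-03,  7.0e-04, -1.0e+00])) [-0.40864128 -0.02970869 -3.75870792]
```

View pics/w2.png

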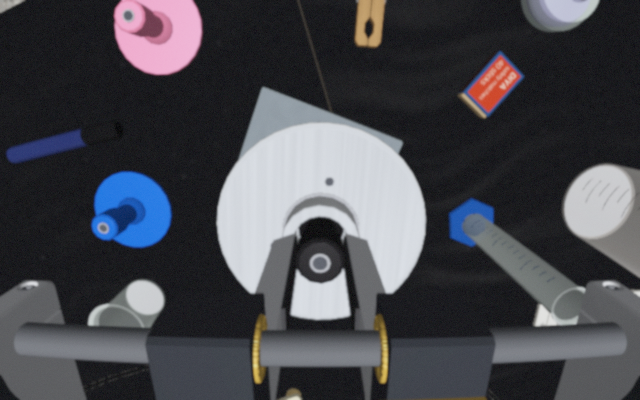

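The pair hangs nested and level in the grip, with the knob at (320,262) between the fingers. I'm carrying it to the calorimeter.

```bash
python3 -m pendant '[[-2,-12,0,0,1],[-4,-25,0,0,1],[-6,-35,0,0,1],[-6,-38,0,0,1],[-6,-38,0,0,1],[-6,-38,0,0,1],[-6,-38,0,0,1],[-6,-38,0,0,1]]';python3 -m pendant '[[-6,-38,0,0,1],[-6,-38,0,0,1],[-6,-38,0,0,1],[-7,-35,0,0,1],[-6,-28,0,0,1],[-5,-17,0,0,1],[-3,-8,0,0,1],[0,0,0,0,1]]'
python3 - <<'E'
from h import *
t=sense()["tool_pos"];print(rel(.489,-.2524))
for n in("top","scene","wrist"):
    p=camera(n);save(p,n+"3.png");W=world(p);x,y,z=W.transpose(2,0,1);ok=p["range_z"]>0
    m=ok&(np.hypot(x-t[0],y-t[1])<.09)&(z>t[2]-.136)&(z<t[2]-.118)
    if m.sum()>50: print(n,"disc",circ(hull(W[m][:,:2]),.065),np.median(z[m]))
    r=ok&(np.hypot(x-.489,y+.252)<.08)&(z>.088)&(z<.102)
    if r.sum()>30:print(n,"rim",circ(W[r][:,:2],.060),np.median(z[r]))
E
```

```text
t: 6.65
tool_pos: [0.5194, -0.0163, 0.2818]
ee_rot: [-0.001, 0.149, 0.989, -0.0]
wrist_force: [1.0, 0.9, -2.8]
grip_width: 0.266
gripper_force: 30.0
t: 7.45
tool_pos: [0.498, -0.2197, 0.282]
ee_rot: [-0.001, 0.15, 0.989, -0.0]
wrist_force: [0.0, 0.6, -3.7]
grip_width: 0.271
gripper_force: 30.0
(array([ -1.1, -33.9,   0. ]), array([ 0.498 , -0.2197,  0.282 ]), array([-1.4e-03, -1.0e-04, -1.0e+00]))
top disc (array([ 0.49880958, -0.2184314 ]), np.float64(0.0007854543213847293), 27) 0.15357158547512306
scene disc (array([ 0.49678191, -0.21826272]), np.float64(0.0016338488912821664), 34) 0.1516973729776926
scene rim (array([ 0.48746329, -0.2523317 ]), np.float64(0.0010747861097799953), 362) 0.0920961969312647
wrist disc (array([ 0.4989458 , -0.21552584]), np.float64(0.0015308187302235654), 71) 0.1525846330945805
wrist rim (array([ 0.41888249, -0.32370489]), np.float64(0.014654284880612413), 1057) 0.09408931210880639
```

```bash
python3 -m pendant '[[-0.5,-8,0,0,1],[-0.5,-12,0,0,1],[-0.5,-10,5,0,1],[0,-5.2,8,0,1],[0,0,8,0,1],[0,0,6,0,1],[0,0,3,0,1],[0,0,0,0,1]]'
python3 - <<'E'
from h import *
t=sense()["tool_pos"];print(rel(.489,-.2537,.2214))
for n in("top","scene"):
    p=camera(n);save(p,n+"4.png");W=world(p);x,y,z=W.transpose(2,0,1);ok=p["range_z"]>0
    m=ok&(np.hypot(x-t[0],y-t[1])<.09)&(z>t[2]-.134)&(z<t[2]-.118)
    print(n,"disc",circ(hull(W[m][:,:2]),.065),np.median(z[m]))
E
```

```text
t: 8.4
tool_pos: [0.4899, -0.2518, 0.2519]
ee_rot: [-0.001, 0.148, 0.989, 0.0]
wrist_force: [-0.9, -0.2, -4.3]
grip_width: 0.267
gripper_force: 30.0
(array([ 0.3, -2.1, 30.5]), array([ 0.4899, -0.2518,  0.2519]), array([-1.2e-03,  9.0e-04, -1.0e+00]))
top disc (array([ 0.48981409, -0.25160803]), np.float64(0.00042525196413552985), 28) 0.12346023229546238
scene disc (array([ 0.48864423, -0.25225523]), np.float64(0.0017798897334257713), 32) 0.12198983293278182
```

```bash
python3 -m pendant '[[0.3,-1.1,3,0,1],[0,0,4,0,1],[0,0,4,0,1],[0,0,2,0,1],[0,0,2,0,1],[0,0,2,0,1],[0,0,1,0,1],[0,0,0,0,1]]'
python3 - <<'E'
from h import *
s=sense();print(rel(.489,-.2535,.2214),s["wrist_force"],s["moment"])
for n in("top","scene"):
    p=camera(n);W=world(p);x,y,z=W.transpose(2,0,1);ok=p["range_z"]>0;t=s["tool_pos"]
    m=ok&(np.hypot(x-t[0],y-t[1])<.09)&(z>t[2]-.134)&(z<t[2]-.118)
    print(n,"disc",circ(hull(W[m][:,:2]),.065),np.median(z[m]))
    if n=="scene": cv2.imwrite('pics/s5.png',cv2.resize(p["pixels"][170:300,260:430,::-1],None,fx=4,fy=4,interpolation=cv2.INTER_CUBIC))
E
```

```text
t: 9.3
tool_pos: [0.4893, -0.2533, 0.2345]
ee_rot: [-0.0, 0.148, 0.989, 0.0]
wrist_force: [-0.3, 0.5, -3.2]
grip_width: 0.264
gripper_force: 30.0
(array([ 0.2, -0.3, 13.1]), array([ 0.4893, -0.2533,  0.2345]), array([-3.e-04,  3.e-04, -1.e+00])) [-0.31447322  0.5429817  -3.18420972] [0.19638458 0.07037884 0.00396052]
top disc (array([ 0.48932123, -0.25236908]), np.float64(0.0008026170172278219), 31) 0.10593377074569588
scene disc (array([ 0.48723273, -0.25433341]), np.float64(0.0017292751069493476), 32) 0.1041836676145671
```

View pics/s5.png

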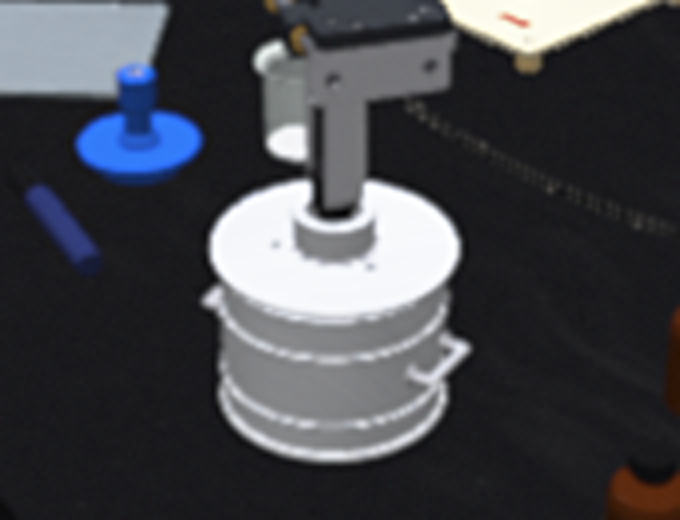

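The lid ring sits over the can, entering it with an even overhang. The fingers gripped about 5 mm higher than planned, so about 8 mm of descent remains. I'll lower in small steps.

```bash
python3 -m pendant '[[0,0,1,0,1],[0,0,1,0,1],[0,0,1,0,1],[0,0,1,0,1],[0,0,0.5,0,1],[0,0,0,0,1],[0,0,0,0,1],[0,0,0,0,1]]'
python3 - <<'E'
from h import *
s=sense();print(s["tool_pos"],s["wrist_force"],s["moment"])
E
```

```text
t: 10.2
tool_pos: [0.4894, -0.2535, 0.2302]
ee_rot: [-0.0, 0.148, 0.989, 0.0]
wrist_force: [-1.1, 0.8, -2.7]
grip_width: 0.27
gripper_force: 30.0
[ 0.48936249 -0.25350402  0.23017829] [-1.09781235  0.78668154 -2.70002476] [0.13498844 0.11430858 0.00957057]
```

```bash
python3 -m pendant '[[0,0,0.5,0,1],[0,0,0.5,0,1],[0,0,0.5,0,1],[0,0,0.5,0,1],[0,0,0,0,1],[0,0,0,0,1],[0,0,0,0,1],[0,0,0,0,1]]'
python3 - <<'E'
from h import *
s=sense();print(s["tool_pos"],s["wrist_force"],s["moment"])
for n in("top","scene"):
    p=camera(n);W=world(p);x,y,z=W.transpose(2,0,1);ok=p["range_z"]>0;t=s["tool_pos"]
    m=ok&(np.hypot(x-t[0],y-t[1])<.09)&(z>t[2]-.136)&(z<t[2]-.118)
    print(n,"disc",circ(hull(W[m][:,:2]),.065),np.median(z[m]))
E
```

```text
t: 11.0
tool_pos: [0.4895, -0.2536, 0.2282]
ee_rot: [0.0, 0.148, 0.989, -0.0]
wrist_force: [-0.1, 0.2, -1.8]
grip_width: 0.269
gripper_force: 30.0
[ 0.48946338 -0.25358654  0.2282127 ] [-0.10328597  0.22966106 -1.79439157] [-0.00750032 -0.03648265  0.0326541 ]
top disc (array([ 0.48913869, -0.25210378]), np.float64(0.0005485595186296363), 30) 0.10134989620836365
scene disc (array([ 0.48768207, -0.25261087]), np.float64(0.0017921152652165886), 34) 0.10050604183392581
```

```bash
python3 -m pendant '[[0,0,0.5,0,1],[0,0,0,0,1],[0,0,0.5,0,1],[0,0,0,0,1],[0,0,0.4,0,1],[0,0,0,0,1],[0,0,0,0,1],[0,0,0,0,1]]'
```

```text
t: 11.9
tool_pos: [0.4895, -0.2533, 0.2272]
ee_rot: [0.0, 0.148, 0.989, 0.0]
wrist_force: [-0.9, 1.3, 5.8]
grip_width: 0.266
gripper_force: 30.0
```

```bash
python3 -m pendant '[[0,0,0.3,0,1],[0,0,0,0,1],[0,0,0.3,0,1],[0,0,0,0,1],[0,0,0,0,1],[0,0,0,0,1],[0,0,0,0,1],[0,0,0,0,1]]'
```

```text
t: 12.7
tool_pos: [0.4895, -0.2532, 0.2271]
ee_rot: [0.0, 0.148, 0.989, 0.0]
wrist_force: [-1.9, 3.8, 9.1]
grip_width: 0.264
gripper_force: 30.0
```

```bash
python3 -m pendant '[[0,0,-0.4,0,1],[0,0,0,0,0.6],[0,0,0,0,0.4],[0,0,0,0,0.3],[0,0,0,0,0.3],[0,0,0,0,0.3],[0,0,-15,0,0.2],[0,0,-15,0,0.1]]'; python3 -m pendant '[[0,0,-15,0,0],[0,0,-15,0,0],[0,0,0,0,0],[0,0,0,0,0],[0,0,0,0,0],[0,0,0,0,0],[0,0,0,0,0],[0,0,0,0,0]]';python3 - <<'E'
from h import *
s=sense()
for n in("top","scene","wrist"):
    p=camera(n);save(p,n+"6.png");W=world(p);x,y,z=W.transpose(2,0,1);ok=p["range_z"]>0
    f=ok&(np.hypot(x-.489,y+.2535)<.068)
    m=f&(z>.092)&(z<.108);A=W[m]
    print(n,"disc",circ(hull(A[:,:2]),.065),np.median(z[m]), np.linalg.lstsq(np.c_[A[:,:2]-[.489,-.253],np.ones(len(A))],A[:,2],rcond=None)[0].round(4))
    c=f&(z>.117)&(z<.127)&(np.hypot(x-.489,y+.2535)<.03); 
    if c.sum()>5: print(" collar",circ(hull(W[c][:,:2]),.023),np.median(z[c]))
    k=f&(z>.136)&(z<.155)&(np.hypot(x-.489,y+.2535)<.02)
    if k.sum()>5: print(" knob",W[k].mean(0),(W[k].min(0)+W[k].max(0))/2,np.percentile(z[k],[50,90]),k.sum())
print(s["tool_pos"],s["wrist_force"])
E
```

```text
t: 13.5
tool_pos: [0.489, -0.2534, 0.2564]
ee_rot: [-0.001, 0.148, 0.989, 0.0]
wrist_force: [0.4, -0.0, -0.1]
grip_width: 0.827
gripper_force: 0.0
t: 14.3
tool_pos: [0.4892, -0.2534, 0.2862]
ee_rot: [-0.0, 0.148, 0.989, 0.0]
wrist_force: [0.3, 0.9, 0.0]
grip_width: 0.998
gripper_force: 0.0
top disc (array([ 0.48915199, -0.25256893]), np.float64(0.0008563517112569127), 36) 0.10177968693850231 [ 0.0177 -0.0213  0.1021]
 collar (array([ 0.49020308, -0.25222997]), np.float64(0.0007337409640348139), 23) 0.12368531369010932
 knob [ 0.49022509 -0.25279174  0.14601323] [ 0.49027948 -0.25448851  0.14410181] [0.14618969 0.14835351] 100
scene disc (array([ 0.48794455, -0.25303602]), np.float64(0.0012819283690110247), 36) 0.10049250012124733 [ 0.0204 -0.0127  0.1005]
 collar (array([ 0.48693372, -0.2521901 ]), np.float64(0.0007195129044941621), 17) 0.12172819163566367
 knob [ 0.48626353 -0.25567137  0.14266022] [ 0.48773836 -0.25366629  0.1416778 ] [0.14386927 0.14557314] 91
wrist disc (array([ 0.48957068, -0.2517145 ]), np.float64(0.001448971420540568), 77) 0.10095910001884761 [ 0.0171 -0.0196  0.1011]
 collar (array([ 0.4892432 , -0.25164926]), np.float64(0.00028343037349612583), 38) 0.12268382484874907
 knob [ 0.48876335 -0.25259444  0.14475999] [ 0.49011233 -0.25311042  0.14180494] [0.14520713 0.14626192] 1159
[ 0.48924818 -0.25342568  0.28617043] [0.30656724 0.91674451 0.03179155]
```

View pics/wrist6.png

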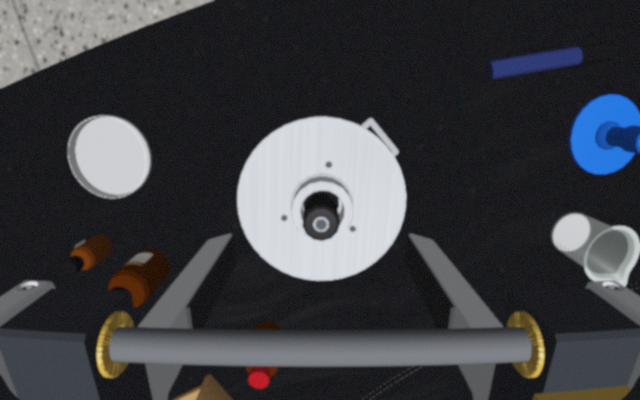

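The wrist view shows the outer lid seated on the can, with the knob at (320,222) centred in the collar. Heights match home: knob top 0.146 m, collar top 0.1225 m. The disc looks slightly tilted, about 0.026 rad, so I'll press gently once the collar is gripped to make sure it is home.

```bash
python3 -m pendant '[[0,0.4,10,0,0],[0,0,18,0,0],[0,0,20,0,0],[0,0,15,0,0],[0,0,10,0,0],[0,0,6,0,0],[0,0,3,0,0],[0,0,0.5,0,0]]'; python3 -m pendant '[[0,0,0,0,0],[0,0,0,0,0.15],[0,0,0,0,0.25],[0,0,0,0,0.35],[0,0,0,0,0.4],[0,0,0,0,0.45],[0,0,0,0,0.5],[0,0,0,0,0.55]]';  python3 -m pendant '[[0,0,0,0,1],[0,0,0,0,1],[0,0,0,0,1],[0,0,0,0,1],[0,0,0,0,1],[0,0,0,0,1],[0,0,0,0,1],[0,0,0,0,1]]'
python3 - <<'E'
from h import *
s=sense();print(s["tool_pos"],s["wrist_force"],s["moment"])
for n in("top","scene"):
    p=camera(n);W=world(p);x,y,z=W.transpose(2,0,1);ok=p["range_z"]>0
    m=ok&(np.hypot(x-.489,y+.2535)<.068)&(z>.092)&(z<.106);A=W[m]
    g=lambda A:np.linalg.lstsq(np.c_[A[:,:2]-[.489,-.253],np.ones(len(A))],A[:,2],rcond=None)[0].round(4)
    b=ok&(abs(z)<.006)&(np.hypot(x-.489,y+.2535)<.25)
    print(n,np.median(z[m]),g(A),"bench",g(W[b]))
E
```

```text
t: 15.25
tool_pos: [0.4896, -0.2532, 0.204]
ee_rot: [0.0, 0.148, 0.989, -0.0]
wrist_force: [0.2, 0.4, -0.4]
grip_width: 1.002
gripper_force: 0.0
t: 16.05
tool_pos: [0.4897, -0.2523, 0.204]
ee_rot: [-0.0, 0.148, 0.989, 0.001]
wrist_force: [-0.3, 0.6, -0.6]
grip_width: 0.476
gripper_force: 30.0
t: 16.85
tool_pos: [0.4896, -0.2524, 0.204]
ee_rot: [-0.0, 0.148, 0.989, 0.0]
wrist_force: [2.0, 5.2, -0.6]
grip_width: 0.474
gripper_force: 30.0
[ 0.4896179  -0.25240016  0.2039528 ] [ 2.04258261  5.22240904 -0.63191892] [ 1.36763145 -0.37634457  0.00553818]
top 0.10132823466374208 [ 0.0184 -0.0191  0.102 ] bench [ 0.     -0.0003  0.0003]
scene 0.1003640538253926 [ 0.0214 -0.0098  0.1004] bench [-0.0012 -0.003  -0.001 ]
```

The tilt is real, about 0.025 rad and high toward (+x,−y), where the spigot is probably riding the bore edge. I'll nudge the lid toward (−x,+y) and press lightly to seat it.

```bash
python3 -m pendant '[[0.4,0.5,0,0,1],[0.4,0.5,0,0,1],[0,0,0.4,0,1],[0,0,0,0,1],[0,0,0.4,0,1],[0,0,0,0,1],[0,0,0,0,1],[0,0,0,0,1]]'
cat > tilt.py <<'E'
from h import *
s=sense();print(s["tool_pos"],s["wrist_force"],s["moment"])
for n in("top","scene"):
    p=camera(n);W=world(p);x,y,z=W.transpose(2,0,1);ok=p["range_z"]>0
    m=ok&(np.hypot(x-.489,y+.2535)<.068)&(z>.092)&(z<.106);A=W[m]
    print(n,np.median(z[m]),np.linalg.lstsq(np.c_[A[:,:2]-[.489,-.253],np.ones(len(A))],A[:,2],rcond=None)[0].round(4),circ(hull(A[:,:2]),.065)[0])
E
python3 tilt.py
```

```text
t: 17.75
tool_pos: [0.4895, -0.2522, 0.2037]
ee_rot: [0.001, 0.148, 0.989, -0.0]
wrist_force: [3.2, 3.2, 4.6]
grip_width: 0.475
gripper_force: 30.0
[ 0.4895217  -0.25219396  0.20370917] [3.23518862 3.16389835 4.60077689] [ 0.76244046 -0.63548532  0.00501751]
top 0.10127278541203022 [ 0.0127 -0.0171  0.1017] [ 0.48865579 -0.25209463]
scene 0.10010271471918619 [ 0.0154 -0.0105  0.1001] [ 0.48735368 -0.2534974 ]
```

```bash
python3 -m pendant '[[0,0.5,0.4,0,1],[0,0,0,0,1],[0,0,0.4,0,1],[0,0,0,0,1],[0,0,0.4,0,1],[0,0,0,0,1],[0,0,0,0,1],[0,0,0,0,1]]'; python3 tilt.py
```

```text
t: 18.65
tool_pos: [0.4896, -0.2522, 0.2033]
ee_rot: [0.001, 0.149, 0.989, -0.0]
wrist_force: [0.8, 2.3, 11.6]
grip_width: 0.472
gripper_force: 30.0
[ 0.48963649 -0.25215808  0.20333512] [ 0.78306229  2.29200834 11.60327099] [ 0.94913103 -0.2318686   0.0299713 ]
top 0.1010434396150019 [ 0.0046 -0.0182  0.1014] [ 0.48887131 -0.25215089]
scene 0.09975964387736463 [ 0.0095 -0.0091  0.0997] [ 0.48812045 -0.25319358]
```

```bash
python3 -m pendant '[[0,0.6,0.4,0,1],[0,0,0,0,1],[0,0.6,0.4,0,1],[0,0,0,0,1],[0,0,0.3,0,1],[0,0,0,0,1],[0,0,0,0,1],[0,0,0,0,1]]'; python3 tilt.py
```

```text
t: 19.55
tool_pos: [0.4898, -0.2521, 0.2031]
ee_rot: [0.001, 0.149, 0.989, -0.001]
wrist_force: [-0.2, 1.2, 17.4]
grip_width: 0.474
gripper_force: 30.0
[ 0.48976126 -0.25206427  0.20314175] [-0.17933198  1.16680473 17.36828039] [ 0.7136431   0.24187801 -0.0392496 ]
top 0.10098496168252313 [ 0.0024 -0.0147  0.1012] [ 0.48886657 -0.25215539]
scene 0.09964203497215329 [ 0.0063 -0.007   0.0996] [ 0.48754645 -0.25355093]
```

```bash
python3 -m pendant '[[0,-0.4,-0.6,0,1],[0,-0.4,-0.6,0,1],[0,-0.3,-0.5,0,1],[0,0,-0.4,0,1],[0,0,0,0,1],[0,0,0,0,1],[0,0,0,0,1],[0,0,0,0,1]]'; python3 tilt.py
```

```text
t: 20.45
tool_pos: [0.4896, -0.2521, 0.2033]
ee_rot: [0.001, 0.149, 0.989, -0.001]
wrist_force: [4.5, -1.6, 5.1]
grip_width: 0.473
gripper_force: 30.0
[ 0.48962257 -0.2520634   0.20328649] [ 4.48706174 -1.56577027  5.14904178] [-0.02649658 -0.96641892 -0.03688815]
top 0.10102024575155943 [ 0.0066 -0.0135  0.1013] [ 0.4889294 -0.2519968]
scene 0.09982243254516832 [ 0.0107 -0.0073  0.0998] [ 0.48729655 -0.25366869]
```

```bash
python3 -m pendant '[[-0.5,0.1,-0.5,0,1],[-0.2,0,-0.5,0,1],[0,0,-0.5,0,1],[0,0,-0.5,0,1],[0,0,-0.5,0,1],[0,0,-0.5,0,1],[0,0,-0.5,0,1],[0,0,0,0,1]]'; python3 -m pendant '[[0,0,-1,0,1],[0,0,-1,0,1],[0,0,-1,0,1],[0,0,-1,0,1],[0,0,-1,0,1],[0,0,-1,0,1],[0,0,0,0,1],[0,0,0,0,1]]'
python3 - <<'E'
from h import *
s=sense();t=s["tool_pos"];print(t,s["wrist_force"],s["moment"])
p=camera("wrist");save(p,"w7.png");W=world(p);x,y,z=W.transpose(2,0,1);ok=p["range_z"]>0
f=ok&(np.hypot(x-.489,y+.2535)<.02)&(z>.136)&(z<.16);print("knob",W[f].mean(0),(W[f].min(0)+W[f].max(0))/2,np.percentile(z[f],[50,90]))
for n in("top","scene"):
    p=camera(n);W=world(p);x,y,z=W.transpose(2,0,1);ok=p["range_z"]>0
    m=ok&(np.hypot(x-t[0],y-t[1])<.068)&(z>t[2]-.109)&(z<t[2]-.098);A=W[m]
    print(n,np.median(z[m]),np.linalg.lstsq(np.c_[A[:,:2]-t[:2],np.ones(len(A))],A[:,2],rcond=None)[0].round(4),circ(hull(A[:,:2]),.065)[0])
E
```

```text
t: 21.35
tool_pos: [0.4892, -0.2514, 0.2062]
ee_rot: [-0.001, 0.148, 0.989, 0.0]
wrist_force: [2.5, -3.0, -4.2]
grip_width: 0.471
gripper_force: 30.0
t: 22.15
tool_pos: [0.4896, -0.251, 0.2125]
ee_rot: [-0.0, 0.148, 0.989, 0.0]
wrist_force: [-0.1, 0.7, -2.0]
grip_width: 0.473
gripper_force: 30.0
[ 0.48961182 -0.25100505  0.21248438] [-0.11568618  0.70454115 -2.04703303] [ 0.05676229  0.00387756 -0.01815915]
knob [ 0.48789287 -0.25351963  0.144885  ] [ 0.49015553 -0.25674407  0.14796307] [0.14527083 0.14644586]
top 0.10982534177695918 [ 0.0188 -0.0196  0.1105] [ 0.48862041 -0.25087266]
scene 0.10898393999295486 [ 0.0184 -0.0148  0.1089] [ 0.48746393 -0.25203916]
```

View pics/w7.png

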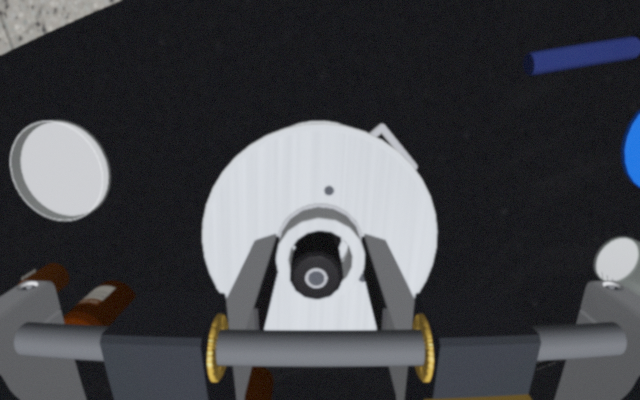

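The wrist view shows the collar at (320,255) rising around the knob at (316,268). The knob stayed at home height and sits slightly toward −y, so I re-centre by about 1.3 mm and lift straight up.

```bash
python3 -m pendant '[[-0.2,-0.7,-0.5,0,1],[-0.2,-0.6,-0.5,0,1],[0,0,-2,0,1],[0,0,-3,0,1],[0,0,-4,0,1],[0,0,-5,0,1],[0,0,-5,0,1],[0,0,-5,0,1]]'; python3 -m pendant '[[0,0,-6,0,1],[0,0,-10,0,1],[0,0,-15,0,1],[0,0,-15,0,1],[0,0,-10,0,1],[0,0,-6,0,1],[0,0,-4,0,1],[0,0,0,0,1]]'
python3 - <<'E'
from h import *
s=sense();t=s["tool_pos"];print(t,s["wrist_force"],s["moment"])
for n in("top","scene","wrist"):
    p=camera(n);W=world(p);x,y,z=W.transpose(2,0,1);ok=p["range_z"]>0
    m=ok&(np.hypot(x-t[0],y-t[1])<.068)&(z>t[2]-.110)&(z<t[2]-.096);A=W[m]
    print(n,np.median(z[m]),np.linalg.lstsq(np.c_[A[:,:2]-t[:2],np.ones(len(A))],A[:,2],rcond=None)[0].round(4))
    k=ok&(np.hypot(x-.489,y+.2535)<.025)&(z>.13)&(z<.16)
    if k.sum()>5: print("knob",W[k].mean(0),(W[k].min(0)+W[k].max(0))/2,np.percentile(z[k],[50,90]),k.sum())
    d=ok&(np.hypot(x-.489,y+.2535)<.06)&(z>.086)&(z<.1)
    if d.sum()>20: print("lowdisc",np.median(z[d]),d.sum())
    if n=="scene": cv2.imwrite('pics/s8.png',cv2.resize(p["pixels"][150:300,260:430,::-1],None,fx=4,fy=4,interpolation=cv2.INTER_CUBIC))
E
```

```text
t: 23.1
tool_pos: [0.4899, -0.2528, 0.2381]
ee_rot: [0.0, 0.148, 0.989, -0.0]
wrist_force: [0.5, 0.2, -1.1]
grip_width: 0.474
gripper_force: 30.0
t: 23.9
tool_pos: [0.4899, -0.2528, 0.3038]
ee_rot: [0.0, 0.148, 0.989, -0.0]
wrist_force: [0.7, -0.8, -0.6]
grip_width: 0.475
gripper_force: 30.0
[ 0.48994538 -0.25283529  0.30382486] [ 0.7011248  -0.80212123 -0.63119539] [ 0.03271379  0.04328562 -0.00698406]
top 0.2011654398123316 [ 0.0182 -0.0203  0.2018]
knob [ 0.49513876 -0.26210251  0.14652756] [ 0.49486272 -0.26149864  0.1468202 ] [0.1464578  0.14746638] 9
lowdisc 0.09456417214063578 110
scene 0.19992653804069183 [ 0.018  -0.0117  0.2   ]
knob [ 0.48570134 -0.2566662   0.1403076 ] [ 0.48855567 -0.25395418  0.13869763] [0.14219942 0.14550023] 119
lowdisc 0.09172516685444182 850
wrist 0.19979339881830982 [ 0.0184 -0.0179  0.2003]
knob [ 0.5014616  -0.25634308  0.14435897] [ 0.50143117 -0.25647751  0.14415313] [0.1441762  0.14517668] 11
lowdisc 0.0924230742681981 638
```

View pics/s8.png

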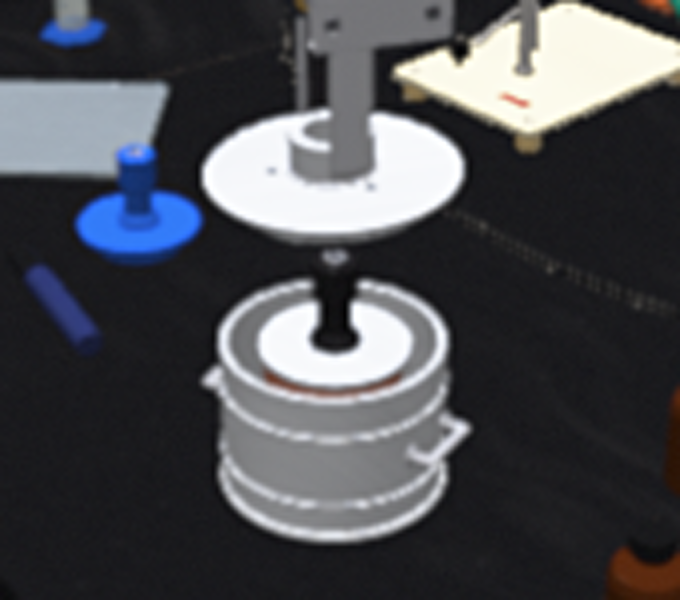

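The scene crop shows the inner lid shut on the cup at (335,345). The outer lid is held level at (335,175), about 100 mm above its seat and clear of the knob.

```bash
python3 -m pendant '[[0,0,0,0,1],[0,0,0,0,1],[0,0,0,0,1],[0,0,0,0,1],[0,0,0,0,1],[0,0,0,0,1],[0,0,0,0,1],[0,0,0,0,1]]' && python3 -c "
from station import *
print(sign_off())"
```

```text
t: 24.85
tool_pos: [0.4899, -0.2528, 0.3036]
ee_rot: [-0.0, 0.148, 0.989, 0.0]
wrist_force: [-0.4, 0.5, -1.1]
grip_width: 0.474
gripper_force: 30.0
the job is handed in; nothing more can be done
None
```

I handed the job in at about 25 s: the inner lid measures home on the cup, and the outer lid is gripped, within about 0.03 rad of level, 10 cm above its seat. No verdict came back, and the outer lid first seated about 1 mm high and slightly tilted (within limits), so I pressed it down gently before lifting it.

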